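Pack the hand stamps into their tray and push it up onto the storage rack

ROBOT

A 6-joint arm with a two-finger parallel gripper is mounted at the origin on the work surface. World frame = base frame: x ahead of the robot, y to its left, z up, the work surface at z = 0. Lengths are in m, angles in degrees, forces in N, time in s.
With the tool pointing down it reaches from about 0.375 to 0.925 m from the base axis. Payload 5.7 kg.
Tool frame: the origin (TCP) lies between the finger pads; the fingertips stand robot.finger_overhang ahead of it and the grasp point (between the pads) lies 11 mm behind it (robot.finger_overhang is the distance from the TCP to the fingertips, in m); x points along the fingers, z is the direction in which the jaws open and shut, and the axes are right-handed (so a half turn about x gives the same grasp; the last joint's range is limited). The gripper opens to 88 mm and grips with 3 to 60 N. Pads are 20 mm wide; open, the fingers measure 115 mm over their backs; the gripper's body (75 mm by 178 mm) begins 61 mm behind the grasp point.
Start: joints at [-81.308, 20.558, 86.54, -0, 72.909, -6.595], TCP at [0.158, -0.579, 0.231] pointing down, gripper open.
Joint ranges: [-170.27, 170.27], [-57.76, 135], [12.27, 136.19], [-55.21, 235.2], [11.17, 155.16], [-170.74, 170.74]. Speed limits (degrees/s): [136.94, 136.94, 180, 180, 180, 180].

INTERFACE

Orientations are given as a 3x3 rotation matrix whose columns are the frame's x, y, z axes.
In Python, from rig import robot, imaging gives the robot as it stands. The module is installed in compiled form; this text tells all that it offers. Calls block until the motion is done:
- robot.movep(position, orientation): joint-space move of the TCP to a pose.
- robot.movel(position, max_speed=0.15, orientation=None, stop_force=None): straight line of the TCP; orientation=None keeps the orientation; max_speed is the mean speed in m/s. With stop_force (N) it stops when the force on the tool has changed by that much, and returns True; else False.
- robot.movej(angles): joint-space move.
- robot.open_jaws() and robot.grab(strength=None): open the fingers fully, or close them until they stop; strength is the grip in N (None keeps the last).
- robot.wait(seconds).
- robot.ik(position, orientation): joint angles nearest the present ones, or None.
- imaging.camera(name): name is "scene" or "side" or "wrist"; returns a dict with "image" (480x640x3 uint8, red, green, blue), "z_map" (480x640 float32, m along the optical axis (not along the pixel's ray), 0 where there is no reading), "fx", "fy", "cx", "cy" (pixels), "xyz" and "rotation" of the camera in the world; the wrist camera has in their place "tool_from_camera" (4x4, takes a point from camera to tool coordinates, whose origin is the TCP and whose axes are the tool frame's). Camera axes: x right, y down, z forward; pixel columns grow to the right and rows downward; lengths in m; the calibration is good to about 2 mm. A picture is of the moment at which its call begins: read the wrist's pose just before it.
A pose or a line that the arm cannot do raises robot.IKError and nothing moves.
- robot.job_done(): hands the job in, once; it reports no verdict.
Readings, each from a call of its own:
- robot.read_time_s(): time.
- robot.read_joint_positions(): joint angles.
- robot.read_qvel(): joint speeds.
- robot.read_tau(): joint torques, N m.
- robot.read_tcp_pos(): TCP position.
- robot.read_eef_rot(): TCP orientation.
- robot.read_contact_force(): force on the tool from outside, world axes, zero at the start.
- robot.read_torque(): the same for the moment, N m.
- robot.read_finger_gap(): opening from 0.0 (shut) to 1.0 (fully open).
Only numpy, scipy, OpenCV 4.12 (cv2) and the standard library are available. Lean on these libraries where they do the work, as an engineer would, in place of code of your own. Each camera call takes 0.05 s, during which the arm holds its last target. There are 200 camera calls.

TASK

Pack away the craft stamps: put the cork block that lies on the rack's deck into the scrap bin, and, with the tray still at the foot of the ramp, seat every stamp handle-up, flat and square in a tray pocket of its own shape. Then push the loaded tray, without lifting it, up the ramp until its back edge drops behind the lip and it lies flat on the deck with the stamps still seated. Leave the candlestick, the ribbon roll and the mug where they are.

Things in the scene. Friction and masses are not known exactly. Their poses are not given: they have to be found in the camera images.
- rack: fixed plywood rack. Origin: middle of the ramp's foot, on the table; x = direction of travel (about world +y), y across, z up. Guide rails 170 mm apart inside, 12 mm thick, run from x = -180 to 274 mm, 14 mm high before the foot, 30 mm beyond it. Between them: bare table up to x = 0, then an even ramp up to the lip, a sheer drop, and the deck
- lip (a point): middle of the ramp's crest, at rack x = 110 mm, 22 mm above the table; behind it a sheer drop of 10 mm to the deck. Axes of the rack
- deck (a point): centre of the rack's flat deck, 12 mm above the table, reaching from rack x = 111 to 264 mm; at 264 mm an end stop 10 mm thick stands 42 mm above the table. Axes of the rack
- tray: loose wooden stamp tray, about 450 g, 136 (x) x 164 (y) x 20 mm, six open pockets in its top; a back board 10 mm thick stands across its whole -x edge (x = -68 to -58 mm), rising to 60 mm above the underside: push there. Origin: centre of the underside; x along the rack's x. Starts between the rails on the table before the ramp. When home its back face is at rack x 111 to 128 mm
- cork_block: loose cork sanding block 60 (x) x 34 (y) x 28 mm (z), 50 g, lying flat on the rack's deck in the tray's way. Origin: centre of the underside
- scrap_bin: fixed grey open scrap bin, outside 150 (x) x 120 (y) x 55 mm high, walls and floor 5 mm. Origin: centre of the underside, on the table
- candlestick: brass candlestick 175 mm high, foot 84 mm across; leave alone. Origin: centre of the foot
- ribbon_roll: roll of olive woven ribbon standing on its face, 90 mm across, 50 mm high; leave alone. Origin: centre of the underside
- mug: white mug, 80 mm across, 90 mm high; leave alone. Origin: centre of the underside
- oblong_pocket_1 (a point): centre of the FLOOR of an oblong pocket (tray x = -22.5, y = +52 mm) in the tray (mouth 9 mm above this point); opening 52 mm along tray x, 32 mm along tray y, with 2 mm chamfers; same axes as the tray. Turns and moves with the tray
- square_pocket_1 (a point): centre of the FLOOR of a square pocket (tray x = +35.5, y = +52 mm) in the tray (mouth 9 mm above this point); opening 40 mm along tray x, 40 mm along tray y, with 2 mm chamfers; same axes as the tray. Turns and moves with the tray
- oblong_pocket_2 (a point): centre of the FLOOR of an oblong pocket (tray x = -22.5, y = 0 mm) in the tray (mouth 9 mm above this point); opening 52 mm along tray x, 32 mm along tray y, with 2 mm chamfers; same axes as the tray. Turns and moves with the tray
- square_pocket_2 (a point): centre of the FLOOR of a square pocket (tray x = +35.5, y = 0 mm) in the tray (mouth 9 mm above this point); opening 40 mm along tray x, 40 mm along tray y, with 2 mm chamfers; same axes as the tray. Turns and moves with the tray
- oblong_pocket_3 (a point): centre of the FLOOR of an oblong pocket (tray x = -22.5, y = -52 mm) in the tray (mouth 9 mm above this point); opening 52 mm along tray x, 32 mm along tray y, with 2 mm chamfers; same axes as the tray. Turns and moves with the tray
- square_pocket_3 (a point): centre of the FLOOR of a square pocket (tray x = +35.5, y = -52 mm) in the tray (mouth 9 mm above this point); opening 40 mm along tray x, 40 mm along tray y, with 2 mm chamfers; same axes as the tray. Turns and moves with the tray
- oblong_stamp_1: hand stamp: white-painted wooden block 48 x 28 x 14 mm with a dark upright bar handle on the middle of its top, 30 mm long (x), 14 mm thick (y), from 14 to 44 mm above the underside; about 60 g. Origin: centre of the underside, x along the handle and along the block's long side; fits only the oblong pockets, any of them, either way round. Starts upright on the table beyond the rack. May be absent
- oblong_stamp_2: hand stamp: white-painted wooden block 48 x 28 x 14 mm with a dark upright bar handle on the middle of its top, 30 mm long (x), 14 mm thick (y), from 14 to 44 mm above the underside; about 60 g. Origin: centre of the underside, x along the handle and along the block's long side; fits only the oblong pockets, any of them, either way round. Starts upright on the table beyond the rack. May be absent
- oblong_stamp_3: hand stamp: white-painted wooden block 48 x 28 x 14 mm with a dark upright bar handle on the middle of its top, 30 mm long (x), 14 mm thick (y), from 14 to 44 mm above the underside; about 60 g. Origin: centre of the underside, x along the handle and along the block's long side; fits only the oblong pockets, any of them, either way round. Starts upright on the table beyond the rack. May be absent
- square_stamp_1: hand stamp: white-painted wooden block 36 x 36 x 14 mm with a dark upright bar handle on the middle of its top, 30 mm long (x), 14 mm thick (y), from 14 to 44 mm above the underside; about 60 g. Origin: centre of the underside, x along the handle; fits only the square pockets, any of them, in any of the four square turns. Starts upright on the table beyond the rack. May be absent
- square_stamp_2: hand stamp: white-painted wooden block 36 x 36 x 14 mm with a dark upright bar handle on the middle of its top, 30 mm long (x), 14 mm thick (y), from 14 to 44 mm above the underside; about 60 g. Origin: centre of the underside, x along the handle; fits only the square pockets, any of them, in any of the four square turns. Starts upright on the table beyond the rack. May be absent
- square_stamp_3: hand stamp: white-painted wooden block 36 x 36 x 14 mm with a dark upright bar handle on the middle of its top, 30 mm long (x), 14 mm thick (y), from 14 to 44 mm above the underside; about 60 g. Origin: centre of the underside, x along the handle; fits only the square pockets, any of them, in any of the four square turns. Starts upright on the table beyond the rack. May be absent
There are look-alikes about, which are no part of the job. Leave any pink or purple look-alike of the oblong_stamp_2 alone.

How it is judged:
By the outcome, as a careful person would: the job done as asked, in the order asked, and still so for the second after the job is handed in, with the robot touching nothing.
Of oblong_stamp_1, oblong_stamp_2, oblong_stamp_3, square_stamp_1, square_stamp_2, square_stamp_3 only 4 to 6 are there at a start; the rules pass over those that are not, and their reading is None.
At some moment in a run one of oblong_stamp_1, oblong_stamp_2, oblong_stamp_3, square_stamp_1, square_stamp_2, square_stamp_3, cork_block may be knocked a few centimetres aside while the robot is not near it.
Once in a run the grip may slacken for a moment while it holds something.
It also fails if it takes over 210 s, if anything falls off the work surface, if the arm or the gripper's body presses on something with over 40 N, if the wrist force passes 120 N, or if a joint passes its speed limit or range.

## Working session

There is one attempt and no reset: what is moved stays moved. The work goes in short steps, each a Python script; the robot and the scene stay as the last script left them, time stands still between calls to the robot, and variables do not carry over. Pictures are saved under pics/ and viewed, about 12 in all and at most 16, crops included, and the job is handed in when it is done.

```bash
mkdir -p pics; ls
cat > h.py <<'E'
import numpy as np, cv2, pickle
from rig import robot, imaging
def snap(name, fn=None):
    T=np.eye(4)
    if name=='wrist':
        T[:3,:3]=np.array(robot.read_eef_rot()); T[:3,3]=robot.read_tcp_pos()
    c=imaging.camera(name)
    if name=='wrist': T=T@np.array(c['tool_from_camera'])
    else: T[:3,:3]=c['rotation']; T[:3,3]=c['xyz']
    c['T']=T
    if fn:
        cv2.imwrite(f'pics/{fn}.png',c['image'][:,:,::-1]); pickle.dump(c,open(f'pics/{fn}.pkl','wb'))
    return c
def load(fn): return pickle.load(open(f'pics/{fn}.pkl','rb'))
def cloud(c):
    z=c['z_map']; v,u=np.mgrid[:480,:640]
    P=np.stack([(u-c['cx'])/c['fx']*z,(v-c['cy'])/c['fy']*z,z],-1)
    return P@c['T'][:3,:3].T+c['T'][:3,3]
def atz(c,u,v,h):
    d=c['T'][:3,:3]@np.array([(u-c['cx'])/c['fx'],(v-c['cy'])/c['fy'],1]); o=c['T'][:3,3]
    return o+d*(h-o[2])/d[2]
E
python3 - <<'E'
from h import *
for n in ('scene','side'):
    c=snap(n,n+'0'); print(n,c['T'].round(3).tolist(),c['fx'],c['cx'],c['cy'])
print(robot.finger_overhang, robot.read_time_s(), np.array(robot.read_eef_rot()).round(3).tolist())
E
```

```text
pics
scene [[-0.786, 0.374, -0.493, 1.173], [0.619, 0.477, -0.624, 0.812], [0.001, -0.795, -0.606, 0.854], [0.0, 0.0, 0.0, 1.0]] 581.5179004347199 322.61797438216064 221.36071395492675
side [[0.92, -0.223, 0.322, 0.156], [-0.391, -0.478, 0.787, -0.951], [-0.021, -0.85, -0.527, 0.684], [0.0, 0.0, 0.0, 1.0]] 503.2697635198327 317.4723736126693 239.00336269872693
0.008 0.1 [[-0.0, 0.965, 0.264], [0.002, 0.264, -0.965], [-1.0, 0.0, -0.002]]
```

View pics/scene0.png

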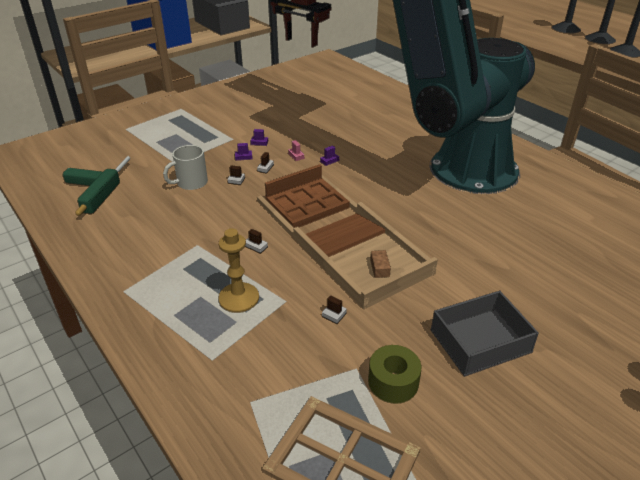

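View pics/side0.png

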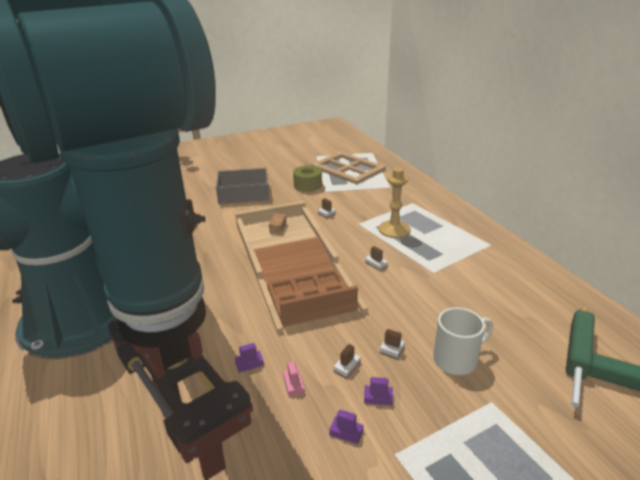

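Scene picture (view 1): white stamps with dark handles are at (236,174), (265,162), (256,240) and (335,308). Purple look-alikes are at (243,150), (260,136) and (330,155), and a pink one at (297,150). The cork is at (380,262), the bin at (484,332), the mug at (189,167), the candlestick at (238,290) and the ribbon at (395,372). The side view (view 2) shows the same four white stamps, so I'll choose those and leave the coloured ones.

Run:
```python
from h import *
c=load('scene0'); P=cloud(c)
for n,(u,v),h in [('s1',(236,168),.044),('s2',(265,156),.044),('s3',(256,234),.044),('s4',(335,302),.044),('cork',(380,257),.04),('bin',(484,335),.005),('mug',(189,150),.09),('candle',(232,235),.175),('roll',(395,360),.05),('pinkA',(297,143),.044),('p1',(243,145),.044),('p2',(260,131),.044),('p3',(330,150),.044),('rackfoot L',(293,237),.014),('trayback topL',(265,184),.06),('trayback topR',(321,169),.06),('rack end',(362,298),.03),('rack end2',(434,265),.03)]:
    print(n,P[v,u].round(3),atz(c,u,v,h).round(3))
w=snap('wrist'); print(np.array(w['tool_from_camera']).round(3).tolist(),w['fx'])
```

```text
s1 [ 0.55  -0.343  0.044] [ 0.55  -0.343  0.044]
s2 [ 0.459 -0.343  0.047] [ 0.456 -0.347  0.044]
s3 [ 0.66  -0.078  0.044] [ 0.66  -0.078  0.044]
s4 [0.655 0.195 0.044] [0.655 0.195 0.044]
cork [0.492 0.147 0.04 ] [0.492 0.148 0.04 ]
bin [0.46  0.41  0.003] [0.461 0.411 0.005]
mug [ 0.624 -0.454  0.074] [ 0.635 -0.427  0.09 ]
candle [0.78  0.04  0.174] [0.78  0.041 0.175]
roll [0.656 0.365 0.035] [0.666 0.373 0.05 ]
pinkA [ 0.348 -0.35   0.045] [ 0.347 -0.351  0.044]
p1 [ 0.468 -0.441  0.04 ] [ 0.472 -0.434  0.044]
p2 [ 0.39  -0.473  0.043] [ 0.39  -0.473  0.044]
p3 [ 0.295 -0.269  0.041] [ 0.299 -0.264  0.044]
rackfoot L [ 0.574 -0.059  0.005] [ 0.58  -0.049  0.014]
trayback topL [ 0.543 -0.216  0.058] [ 0.545 -0.213  0.06 ]
trayback topR [ 0.382 -0.197  0.048] [ 0.394 -0.182  0.06 ]
rack end [0.594 0.206 0.026] [0.597 0.209 0.03 ]
rack end2 [0.406 0.226 0.025] [0.411 0.23  0.03 ]
[[0.0, -0.256, 0.967, -0.153], [-0.0, -0.967, -0.256, 0.07], [1.0, -0.0, -0.0, -0.0], [0.0, 0.0, 0.0, 1.0]] 352.22603952536696
```

```bash
cat >> h.py <<'E'
def Rz(yaw):  # tool down, jaw axis (tool z) at angle yaw (deg) in world xy
    a=np.radians(yaw); z=np.array([np.cos(a),np.sin(a),0]); x=np.array([0,0,-1.]); return np.stack([x,np.cross(z,x),z],1)
E
python3 - <<'E'
from h import *
print([(y,np.round(robot.ik([.47,-.1,.28],Rz(y)),0).tolist() if robot.ik([.47,-.1,.28],Rz(y)) is not None else None) for y in (90,-90,0,180)])
robot.movep([.50,-.1,.30],Rz(90)); robot.wait(.2)
c=snap('wrist','w0'); print(robot.read_time_s(),c['T'].round(3).tolist())
E
```

```text
[(90, [-20.0, 8.0, 97.0, -0.0, 75.0, -110.0]), (-90, [-20.0, 8.0, 97.0, -0.0, 75.0, 70.0]), (0, [-20.0, 8.0, 97.0, -0.0, 75.0, -20.0]), (180, [-20.0, 8.0, 97.0, -0.0, 75.0, 160.0])]
2.525 [[0.001, 0.966, 0.257, 0.43], [1.0, -0.002, 0.0, -0.1], [0.0, 0.257, -0.966, 0.453], [0.0, 0.0, 0.0, 1.0]]
```

View pics/w0.png

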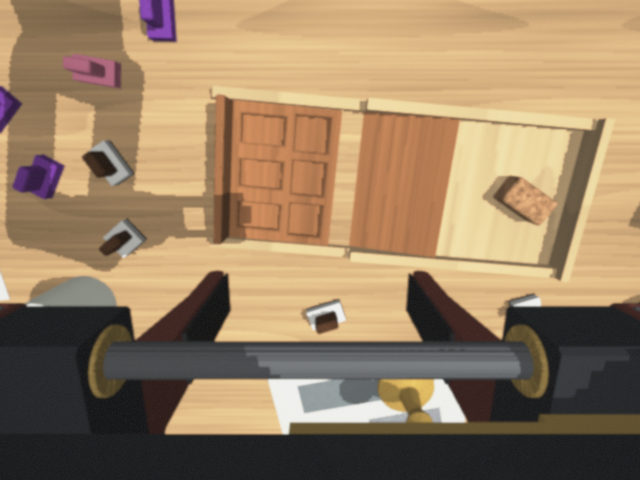

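The overview (view 3) shows the white stamps at (108,160), (124,238), (325,315) and (525,303), the tray pockets at x 240-330, the cork at (526,200), and the purple and pink ones top-left. Next I'll fit poses from the depth data.

```bash
cat >> h.py <<'E'
def heightseg(c, center, r, zlo, zhi):
    P=cloud(c); m=(np.hypot(P[...,0]-center[0],P[...,1]-center[1])<r)&(P[...,2]>zlo)&(P[...,2]<zhi)&(c['z_map']>0)
    return P[m],c['image'][m]
def rect(p):
    (x,y),(w,h),a=cv2.minAreaRect((p[:,:2]*1000).astype(np.float32))
    if w<h: w,h,a=h,w,a+90
    return round(x,1),round(y,1),round(w,1),round(h,1),round((a+90)%180-90,1)
E
python3 - <<'E'
from h import *
c=load('w0'); P=cloud(c); sc=load('scene0')
for n,q in [('s1',(.55,-.343)),('s2',(.458,-.345)),('s3',(.66,-.078)),('s4',(.655,.195))]:
    for nm,cc in (('w',c),('scene',sc)):
        for lo,hi in ((.006,.02),(.036,.052)):
            p,im=heightseg(cc,q,.04,lo,hi)
            if len(p)>10: print(n,nm,lo,len(p),rect(p),p[:,2].mean().round(4))
p,_=heightseg(c,(.492,.147),.05,.034,.046); print('cork',len(p),rect(p),p[:,2].mean())
p,_=heightseg(sc,(.492,.147),.05,.034,.046); print('cork sc',len(p),rect(p))
def pts(lo,hi,x0,x1,y0,y1,cc=c):
    Q=cloud(cc).reshape(-1,3);m=(Q[:,2]>lo)&(Q[:,2]<hi)&(Q[:,0]>x0)&(Q[:,0]<x1)&(Q[:,1]>y0)&(Q[:,1]<y1);return Q[m]
for nm,cc in (('w',c),('scene',sc)):
    for n,b in [('board',(.053,.066,.35,.58,-.25,-.15)),('stop',(.037,.046,.36,.65,.19,.27)),('railfar',(.026,.035,.54,.62,-.05,.2)),('railnear',(.026,.035,.36,.43,-.0,.22)),('trtop',(.017,.023,.37,.57,-.20,-.05))]:
        p=pts(*b,cc=cc)
        if len(p)>10:
            d=np.polyfit(p[:,1],p[:,0],1); print(nm,n,len(p),rect(p),p[:,2].mean().round(4))
for lo,hi in ((.058,.1),(.1,.19)): print(rect(pts(lo,hi,.7,.88,-.05,.13,sc)))
E
```

```text
s1 w 0.006 566 (546.8, -353.6, 36.8, 36.5, -51.2) 0.013
s1 w 0.036 299 (546.3, -352.8, 29.2, 14.4, -52.3) 0.0426
s1 scene 0.006 104 (551.3, -351.6, 40.3, 40.1, -44.9) 0.0126
s1 scene 0.036 55 (549.5, -351.2, 30.9, 17.9, -47.0) 0.0411
s2 w 0.006 640 (450.7, -357.6, 48.2, 29.3, 31.4) 0.0129
s2 w 0.036 384 (450.6, -357.4, 30.2, 14.1, 30.7) 0.0422
s2 scene 0.006 102 (451.9, -356.2, 57.9, 30.7, 30.3) 0.0123
s2 scene 0.036 45 (451.5, -355.6, 39.0, 13.3, 38.4) 0.0413
s3 w 0.006 460 (656.8, -90.2, 48.1, 28.7, -71.1) 0.0132
s3 w 0.036 263 (656.2, -90.4, 30.1, 14.1, -71.5) 0.0424
s3 scene 0.006 157 (661.9, -84.2, 50.7, 31.0, -54.7) 0.0126
s3 scene 0.036 75 (659.7, -87.2, 32.9, 16.6, -74.4) 0.0415
s4 w 0.006 216 (636.2, 182.0, 38.0, 11.7, -84.2) 0.012
s4 scene 0.006 195 (653.3, 189.2, 39.2, 37.0, -67.5) 0.0128
s4 scene 0.036 104 (652.5, 189.2, 29.4, 16.9, -68.0) 0.0418
cork 1484 (494.4, 150.0, 60.1, 34.3, 57.2) 0.039270240148063136
cork sc 317 (496.0, 152.4, 64.7, 34.3, 55.3)
w board 1512 (459.9, -210.6, 163.6, 10.6, -5.5) 0.0588
w stop 1876 (498.2, 215.2, 193.7, 13.3, -5.0) 0.0411
w railfar 1923 (577.3, 74.9, 251.5, 12.8, 85.0) 0.0296
w railnear 2322 (405.4, 109.3, 220.8, 27.8, 84.9) 0.0296
w trtop 6817 (471.9, -125.2, 185.7, 149.6, 0.0) 0.0193
scene board 233 (461.2, -209.3, 164.3, 19.2, -6.7) 0.0578
scene stop 450 (525.4, 213.8, 252.2, 19.1, -6.5) 0.0408
scene railfar 485 (578.5, 75.5, 248.1, 16.0, 84.9) 0.0293
scene railnear 374 (399.1, 104.7, 209.0, 19.6, 85.2) 0.0291
scene trtop 903 (471.2, -139.8, 184.2, 145.5, -8.8) 0.0195
(780.5, 37.4, 33.0, 24.0, -23.9)
(778.1, 32.9, 50.4, 48.4, -19.7)
```

Types are now clear: s1 and s4 are square, s2 and s3 are oblong. The rack yaw is 85.0° with its origin at (474.8, -52.8) mm. The tray yaw is 84.5° with its centre at (465.9, -147.9), and both agree with the sizes given. I'll start with the cork.

```bash
cat >> h.py <<'E'
def nearyaw(yaw, pos):
    """of yaw, yaw+180 the one with the smaller |j6|"""
    best=None
    for y in (yaw,yaw+180):
        q=robot.ik(pos,Rz(y))
        if q is not None and (best is None or abs(q[5])<best[0]): best=(abs(q[5]),y)
    return (best[1]+180)%360-180
def look(xy, jaw, lo, hi, r=.045, z=.16, fn=None):
    """hover with jaw yaw, return rect measured of the layer lo..hi"""
    pos=[xy[0],xy[1],z]; jaw=nearyaw(jaw,pos); robot.movep(pos,Rz(jaw)); robot.wait(.15)
    c=snap('wrist',fn); p,_=heightseg(c,xy,r,lo,hi)
    return (rect(p) if len(p)>20 else None), len(p), jaw
def gap(): return 88*robot.read_finger_gap()
def pick(xy, jaw, lo, hi, zg, across=True, r=.045, force=30, fn=None):
    m,n,jaw=look(xy,jaw,lo,hi,r,fn=fn); print('meas',m,n)
    if m is None: return None
    xy=np.array(m[:2])/1000; j2=nearyaw(m[4]+(90 if across else 0),[*xy,.16])
    robot.movep([*xy,.12],Rz(j2))
    hit=robot.movel([*xy,zg],.1,stop_force=12); print('descend hit',hit,np.round(robot.read_tcp_pos(),4))
    robot.grab(force); print('gap',gap())
    robot.movel([*xy,.16],.15); print('gap lifted',gap(),'t',robot.read_time_s())
    return j2
E
python3 - <<'E'
from h import *
c=load('scene0')
b=np.array([atz(c,u,v,.055)[:2] for u,v in [(433,325),(500,294),(535,332),(470,369)]]); ctr=b.mean(0); print(b.round(3).tolist(),ctr, rect(b))
P=cloud(c).reshape(-1,3); m=(P[:,2]>.045)&(P[:,2]<.06)&(np.hypot(*(P[:,:2]-ctr).T)<.11); print('bin',rect(P[m]))
print(pick((.4944,.150),147,.034,.046,.023,fn='cork'))
E
```

```text
[[0.558, 0.361], [0.395, 0.386], [0.425, 0.487], [0.582, 0.469]] [0.49001143 0.42557023] (488.8, 427.3, 172.0, 110.7, -8.7)
bin (474.7, 413.4, 154.0, 123.5, -16.5)
meas (494.2, 151.7, 59.5, 33.9, 57.4) 3003
descend hit False [0.4947 0.1518 0.0235]
gap 33.62114591092649
gap lifted 34.082498922794066 t 8.3167
-32.60000000000002
```

Run:
```python
from h import *
xy=[.4747,.4134]; j=nearyaw(-16.5,[*xy,.16])
robot.movep([*xy,.17],Rz(j)); print(gap())
print(robot.movel([*xy,.045],.15,stop_force=12)); robot.open_jaws(); robot.movel([*xy,.2],.2)
robot.wait(.2); c=snap('wrist'); p,im=heightseg(c,xy,.1,.002,.05); 
p,im=heightseg(c,xy,.05,.015,.05); print('in bin',len(p),rect(p) if len(p)>10 else None,im.mean(0) if len(p) else 0,robot.read_time_s())
# then s4
print(look((.6525,.1892),22,.036,.052,fn='s4')); c=load('s4'); print(rect(heightseg(c,(.6525,.189),.04,.006,.02)[0]))
p=heightseg(c,(.589,.189),.06,.024,.033)[0]; p=p[p[:,0]>.57]; print('rail outer x',p[:,0].max(),rect(p),robot.read_time_s())
```

```text
33.88812893062276
False
in bin 2331 (475.6, 413.9, 60.2, 33.9, 71.9) [200.68039468 153.63148863 111.48777349] 12.4583
((650.5, 187.4, 30.4, 14.0, -71.6), 632, 22)
(650.5, 187.5, 36.5, 36.0, -71.5)
rail outer x 0.6469174001547577 (604.9, 169.3, 83.6, 77.1, 84.3) 13.775
```

View pics/s4.png

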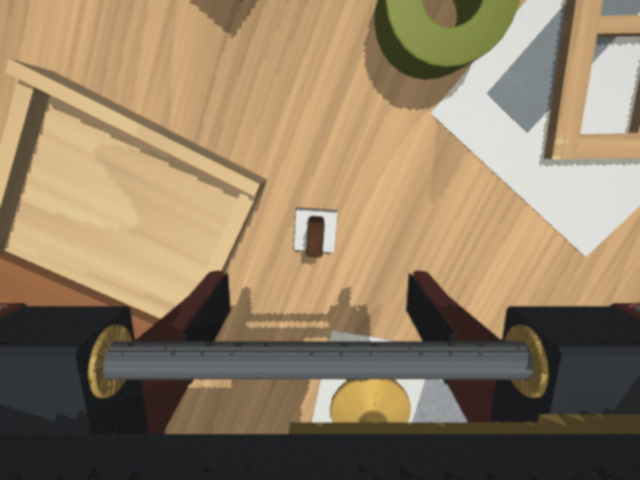

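The cork is in the bin. The crop (view 4) confirms a white square stamp with a dark handle at (316,232), with the rail end at (262,185). I'll grip it along the handle length to stay clear of the rail. First I'll look at the tray.

```bash
cat >> h.py <<'E'
PK={'o1':(-22.5,52),'s1':(35.5,52),'o2':(-22.5,0),'s2':(35.5,0),'o3':(-22.5,-52),'s3':(35.5,-52)}
def traypose(c, guess=(.460,-.2106)):
    p,_=heightseg(c,guess,.11,.053,.066)
    # only board: drop isolated stamp handles by keeping the points near the guess line
    d=(p[:,:2]-guess)@np.array([.096,.995]); p=p[abs(d)<.015]
    m=rect(p); a=np.radians(m[4]+90); ex=np.array([np.cos(a),np.sin(a)]); ey=np.array([-ex[1],ex[0]])
    if ex[1]<0: ex,ey=-ex,-ey
    return m, np.array(m[:2])/1000+.063*ex, ex, ey
def pocket(name,t,ex,ey): x,y=PK[name]; return t+ex*x/1000+ey*y/1000
E
python3 - <<'E'
from h import *
robot.movep([.466,-.15,.26],Rz(nearyaw(-5.5,[.466,-.15,.26]))); robot.wait(.2)
c=snap('wrist','tray'); m,t,ex,ey=traypose(c); print(m,t.round(4),np.degrees(np.arctan2(ex[1],ex[0])),robot.read_time_s())
c0=load('w0'); print(traypose(c0)[:2])
for cc in (c,c0):
  for n in PK:
    q=pocket(n,t,ex,ey); p,_=heightseg(cc,q,.033,.006,.015); print(n,(q*1000).round(1),len(p),rect(p) if len(p)>10 else None,p[:,2].mean())
E
```

```text
(458.6, -210.0, 162.9, 10.4, -5.5) [ 0.4646 -0.1473] 84.5 15.5083
((459.9, -210.6, 163.6, 10.6, -5.5), array([ 0.46593828, -0.14789004]))
o1 [ 410.7 -164.7] 1203 (402.0, -165.3, 51.1, 48.7, 84.3) 0.010506718036986742
s1 [ 416.3 -107. ] 1301 (416.4, -107.9, 65.3, 39.3, -5.6) 0.010463360279079846
o2 [ 462.5 -169.7] 1202 (462.8, -171.2, 51.0, 31.9, 84.2) 0.0104860038198455
s2 [ 468. -112.] 1296 (461.8, -112.3, 53.2, 39.3, -5.4) 0.010481324138538703
o3 [ 514.2 -174.7] 1188 (514.9, -176.0, 51.6, 31.6, 84.5) 0.01057139694257672
s3 [ 519.8 -116.9] 1303 (513.6, -117.1, 53.4, 39.3, -5.4) 0.010573099257900303
o1 [ 410.7 -164.7] 1257 (402.9, -165.2, 51.8, 49.9, 84.6) 0.010542896270576948
s1 [ 416.3 -107. ] 1198 (410.6, -107.2, 53.8, 40.2, -5.2) 0.010542524126002826
o2 [ 462.5 -169.7] 1105 (464.0, -171.0, 51.6, 31.9, 84.4) 0.010506090928834035
s2 [ 468. -112.] 1088 (462.3, -112.1, 54.4, 40.1, -5.6) 0.010572146004204216
o3 [ 514.2 -174.7] 1005 (516.2, -175.9, 51.6, 31.3, 84.6) 0.010701227092741577
s3 [ 519.8 -116.9] 990 (514.4, -117.1, 54.3, 40.1, -5.5) 0.010663172285493546
```

View pics/tray.png

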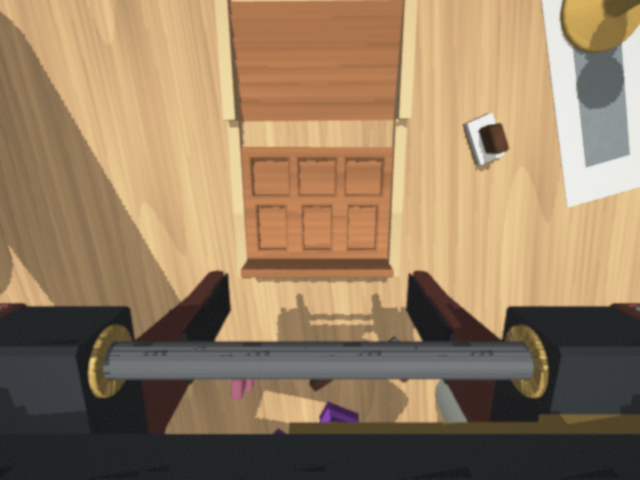

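The tray view (view 5) shows six empty pockets at rows 175 and 228, and the tray square between the rails. Now I'll pick s4 and place it in square pocket 3.

```bash
cat >> h.py <<'E'
TR=(np.array([.4652,-.1481]),np.radians(84.5))
def place(name, zg=.027, tr=TR, dxy=(0,0)):
    t,a=tr; ex=np.array([np.cos(a),np.sin(a)]); ey=np.array([-ex[1],ex[0]]); q=pocket(name,t,ex,ey)+dxy
    j=nearyaw(np.degrees(a)-90,[*q,.16])
    robot.movep([*q,.14],Rz(j)); print('gap over pocket',gap())
    robot.movel([*q,zg+.011+.014],.12)
    hit=robot.movel([*q,zg+.0105],.03,stop_force=8); z=robot.read_tcp_pos()[2]
    print('place',name,'hit',hit,'z over seat mm',round((z-zg-.011)*1000,1),'F',np.round(robot.read_contact_force(),1),'gap',gap())
    return hit,z-zg-.011
E
python3 - <<'E'
from h import *
r=pick((.6505,.1874),-71.6,.036,.052,.027,across=False)
if r is not None and gap()>25: print(place('s3'),robot.read_time_s())
E
```

```text
meas (651.0, 188.0, 29.8, 13.7, -71.8) 663
descend hit False [0.6517 0.1881 0.0277]
gap 30.0890711929867
gap lifted 29.885353316000042 t 20.6
gap over pocket 29.920257739607752
place s3 hit True z over seat mm -0.2 F [ 0.3 -0.1  4.8] gap 29.805711409807415
(True, np.float64(-0.0001653993843752921)) 23.4667
```

```bash
cat >> h.py <<'E'
def release():
    robot.open_jaws(); p=robot.read_tcp_pos(); robot.movel([p[0],p[1],.15],.15)
def check(fn=None):
    p=[.466,-.15,.26]; robot.movep(p,Rz(nearyaw(-5.5,p))); robot.wait(.15); c=snap('wrist',fn)
    m,t,ex,ey=traypose(c); t=t+[.0006,-.0008]; print('tray',m,t.round(4))
    for n in PK:
        q=pocket(n,t,ex,ey); p,_=heightseg(c,q,.026,.05,.062); b,_=heightseg(c,q,.03,.0225,.032)
        if len(p)>20: print(n,(q*1000).round(1),'handle',rect(p),p[:,2].mean().round(4),'block',rect(b),b[:,2].min().round(4),b[:,2].max().round(4))
    return c
E
python3 - <<'E'
from h import *
release(); check('t1')
r=pick((.5468,-.3536),38,.036,.052,.027,fn='s1')
if r is not None and 11<gap()<17: print(place('s1'),robot.read_time_s())
E
```

```text
tray (458.5, -209.9, 163.3, 10.3, -5.3) [ 0.4649 -0.148 ]
s3 [ 520.  -117.4] handle (520.3, -118.1, 29.5, 14.2, -5.7) 0.0539 block (519.8, -118.1, 35.7, 35.6, 84.3) 0.0225 0.029
meas (546.0, -353.5, 29.3, 13.6, -51.8) 627
descend hit False [ 0.5465 -0.3539  0.0276]
gap 13.827703439870872
gap lifted 13.80107657371684 t 30.825
gap over pocket 13.72552670132928
place s1 hit True z over seat mm -0.2 F [0.7 0.5 5. ] gap 13.93932040202907
(True, np.float64(-0.00018878643160367276)) 33.275
```

Run:
```python
from h import *
release()
m,n,j=look((.4507,-.3576),-59,.036,.052,fn='s2'); print(m,n,j,robot.read_time_s())
c=load('s2'); P=cloud(c); s=np.array(m[:2])/1000; a=np.radians(m[4]+90); d=np.array([np.cos(a),np.sin(a)]); e=np.array([-d[1],d[0]])
# obstacles inside the finger footprint swept
L=(P[...,:2]-s)@d; W=(P[...,:2]-s)@e; k=(P[...,2]>.006)&(P[...,2]<.08)&(abs(L)>.035)&(abs(L)<.065)&(abs(W)<.018)&(c['z_map']>0)&(np.mgrid[:480,:640][0]<265)
print('obst',k.sum(), (P[k].mean(0) if k.any() else None), L[k].min() if k.any() else 0, abs(W[k]).min() if k.any() else 0)
for q in [(.470,-.437),(.348,-.351)]: print(rect(heightseg(c,q,.035,.006,.05)[0]))
```

```text
(450.2, -357.2, 30.1, 13.5, 31.5) 629 -59 36.575
obst 0 None 0 0
(467.1, -443.4, 47.8, 28.4, -29.3)
(346.3, -357.6, 48.4, 28.6, 82.0)
```

View pics/s2.png

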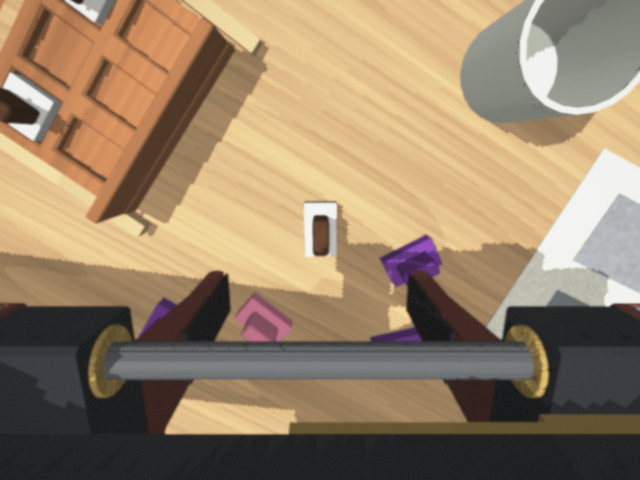

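The crop (view 6) shows the white oblong at (320,230), the purple look-alike at (411,262) and the pink one at (264,320). The fingers clear the purple one by about 15 mm, so I'll proceed.

Run:
```python
from h import *
r=pick((.4502,-.3572),-58.5,.036,.052,.027)
if r is not None and 11<gap()<17: print(place('o1'),robot.read_time_s())
```

```text
meas (450.6, -357.2, 29.2, 13.8, 31.7) 646
descend hit False [ 0.451  -0.3576  0.0276]
gap 14.05607253485176
gap lifted 13.793691598819372 t 40.55
gap over pocket 13.726001827893166
place o1 hit True z over seat mm -0.2 F [-0.7 -0.1  4.2] gap 14.03087671864797
(True, np.float64(-0.00016453156911521577)) 42.7333
```

Run:
```python
from h import *
release()
r=pick((.6565,-.0903),19,.036,.052,.027,fn='s3')
if r is not None and 11<gap()<17: print(place('o3'),robot.read_time_s())
```

```text
meas (656.5, -89.4, 29.6, 12.9, -71.2) 619
descend hit False [ 0.6571 -0.0895  0.0277]
gap 13.703942734070965
gap lifted 14.215303349779838 t 49.575
gap over pocket 13.584450029221733
place o3 hit True z over seat mm -0.2 F [ 0.4 -0.4  4.2] gap 14.06805360370097
(True, np.float64(-0.00015435147725859077)) 51.6583
```

Run:
```python
from h import *
release(); check('t2')
c=snap('scene','scene1'); cv2.imwrite('pics/scene1c.png',cv2.resize(c['image'][100:340,120:480,::-1],None,fx=2.2,fy=2.2)); print(robot.read_time_s())
```

```text
tray (458.6, -209.8, 163.3, 10.0, -5.5) [ 0.4652 -0.1479]
o1 [ 411.3 -165.3] handle (411.0, -165.5, 29.4, 14.2, 83.7) 0.0537 block (411.0, -166.0, 48.1, 28.1, 84.2) 0.0225 0.0319
s1 [ 416.9 -107.6] handle (416.7, -108.5, 29.4, 14.0, 84.2) 0.0539 block (411.7, -107.5, 45.6, 35.7, -5.7) 0.0225 0.0317
o3 [ 514.8 -175.3] handle (514.2, -175.4, 29.1, 14.0, 85.3) 0.0539 block (514.3, -175.9, 48.2, 28.1, 84.3) 0.0225 0.0319
s3 [ 520.4 -117.5] handle (519.6, -118.3, 29.5, 13.3, -5.7) 0.054 block (519.9, -117.9, 36.0, 35.6, -5.5) 0.0225 0.0316
54.575
```

View pics/t2.png

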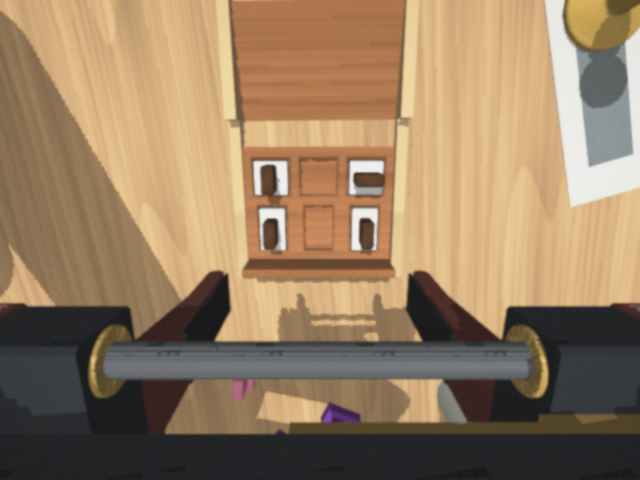

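View pics/scene1c.png

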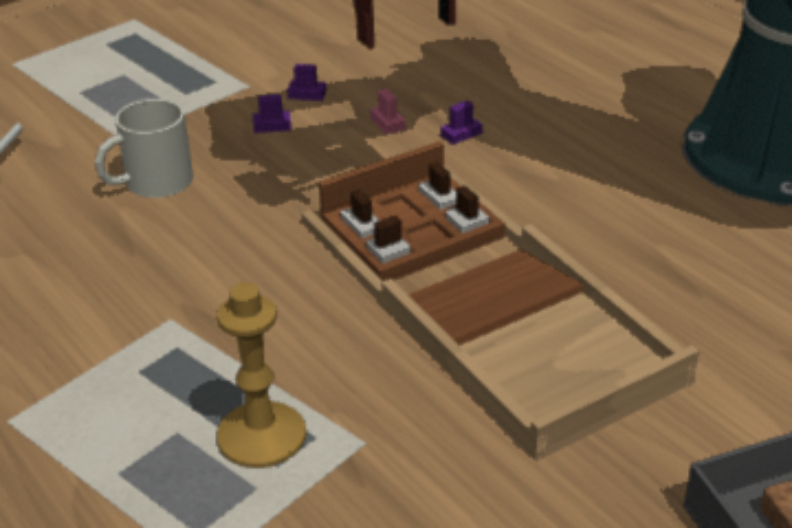

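All four stamps sit in their own pockets within 1 mm and flat (views 7 and 8). The deck is clear, no white stamp is left on the table, and the mug, candlestick and coloured look-alikes haven't moved. Now the push.

```bash
cat >> h.py <<'E'
RA=np.radians(85.); RX=np.array([np.cos(RA),np.sin(RA)]); RO=np.array([.4742,-.0525])
def rk(x,tip): q=RO+RX*x/1000; return [q[0],q[1],tip/1000+.008]
def rkx(): return 1000*(np.array(robot.read_tcp_pos())[:2]-RO)@RX
E
python3 - <<'E'
from h import *
j=nearyaw(-5,rk(-205,120)); R=Rz(j)
robot.movep(rk(-205,120),R); robot.grab(20); robot.movel(rk(-205,26),.1,stop_force=10)
h=robot.movel(rk(-155,26),.03,stop_force=2.5); print('contact',h,rkx(),np.round(robot.read_contact_force(),1))
for x,t in [(-120,26),(-70,26),(-30,30),(0,37)]:
    h=robot.movel(rk(x,t),.05,stop_force=25); print(x,h,round(rkx(),1),np.round(robot.read_contact_force(),1),robot.read_time_s())
    if h: break
c=snap('scene','push1'); cv2.imwrite('pics/push1c.png',cv2.resize(c['image'][100:340,200:480,::-1],None,fx=2.2,fy=2.2))
E
```

```text
contact True -172.7341256588732 [0.5 0.4 0.8]
-120 False -119.7 [-0.1  0.2 -0.1] 59.9917
-70 False -69.8 [-0.5  1.   0.4] 61.1417
-30 False -29.7 [-0.4 -0.7  0.1] 62.0917
0 False 0.4 [ 0.3 -1.2 -1.2] 62.8583
```

View pics/push1c.png

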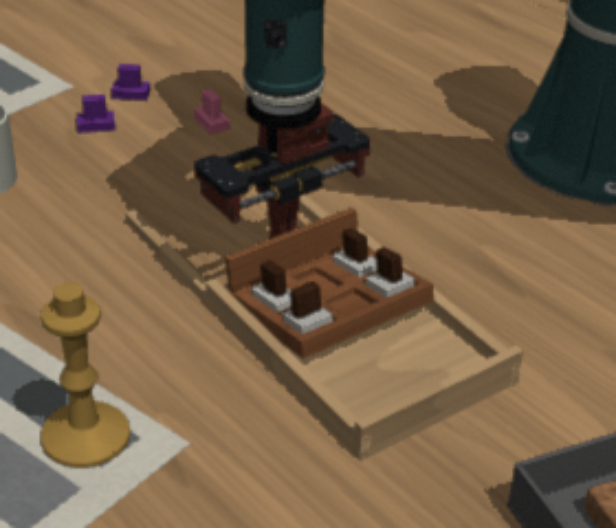

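View 9 shows the tray riding the ramp squarely with the stamps seated. I'll keep pushing.

Run:
```python
from h import *
for x,t,v in [(30,44,.04),(60,46,.03),(90,48,.03),(101,48,.02),(109,48,.02)]:
    h=robot.movel(rk(x,t),v,stop_force=25); print(x,h,round(rkx(),1),np.round(robot.read_contact_force(),1),robot.read_time_s())
    if h: break
robot.wait(.3)
c=snap('scene','push2'); cv2.imwrite('pics/push2c.png',cv2.resize(c['image'][100:340,200:480,::-1],None,fx=2.2,fy=2.2))
```

```text
30 False 29.1 [-0.6 -6.7  4.9] 63.825
60 False 60.2 [ 0.5 -0.4  0. ] 64.975
90 False 90.2 [0.4 0.3 0.6] 66.125
101 False 101.3 [ 1.2 -0.1  0.6] 66.825
109 False 109.3 [-0.9 -1.3 -0.3] 67.375
```

View pics/push2c.png

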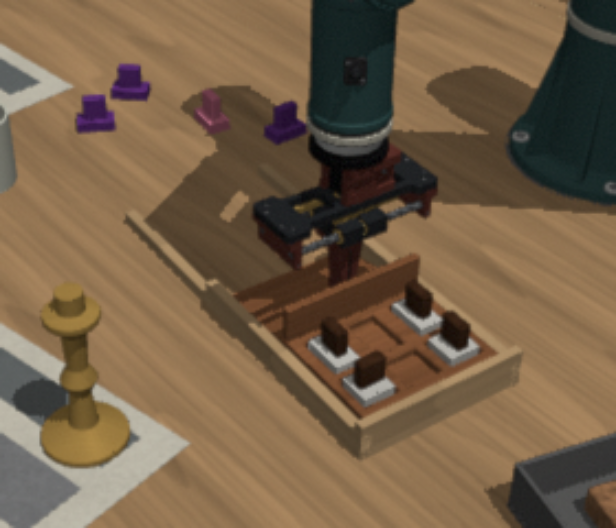

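View 10 shows the tray down on the deck. I'll retreat and measure it from above.

Run:
```python
from h import *
robot.movel(rk(85,48),.06); robot.movel(rk(85,200),.15)
p=rk(180,250); robot.movep(p,Rz(nearyaw(-5,p))); robot.wait(.2); c=snap('wrist','fin')
P=cloud(c).reshape(-1,3); q=P[:,:2]-RO; X=q@RX*1000; Y=q@np.array([-RX[1],RX[0]])*1000; Z=P[:,2]*1000
b=(X>100)&(X<145)&(abs(Y)<84)&(Z>62)&(Z<80); B=np.stack([X,Y,Z],1)[b]
print('board rackx',np.percentile(X[b],[1,99]).round(1),'y',np.percentile(Y[b],[1,99]).round(1),'z',Z[b].mean(),rect(B/1000))
t=(X>125)&(X<265)&(abs(Y)<82)&(Z>26)&(Z<34.5); A=np.c_[X[t],Y[t],np.ones(t.sum())]; k=np.linalg.lstsq(A,Z[t],rcond=None)[0]; print('tray top slope deg',np.degrees(k[:2]).round(2),'z',(A@k).mean(), t.sum())
xb=np.median(X[b])  # board middle = tray -63
for n,(u,v) in PK.items():
    cx,cy=xb+63+u,v; d=np.hypot(X-cx,Y-cy)
    h=(d<26)&(Z>61)&(Z<75)
    s=(d<30)&(Z>34.5)&(Z<42)
    if h.sum()>20: print(n,(round(cx,1),cy),'handle',rect(np.stack([X,Y],1)[h]/1000),Z[h].mean().round(1),'block',rect(np.stack([X,Y],1)[s]/1000),np.percentile(Z[s],[2,98]).round(1))
print(robot.read_time_s())
```

```text
board rackx [122.  131.2] y [-78.7  81.2] z 70.04714154576165 (126.4, 1.6, 163.7, 9.9, 89.9)
tray top slope deg [ 0.04 -0.08] z 31.22051886390495 9735
o1 (np.float64(168.6), 52) handle (166.7, 53.0, 29.9, 14.2, 0.8) 65.8 block (166.5, 53.0, 47.3, 28.1, 0.6) [34.8 38.4]
s1 (np.float64(226.6), 52) handle (223.5, 52.9, 28.8, 14.1, -0.2) 65.9 block (223.4, 53.0, 36.1, 35.2, 89.8) [34.9 38.3]
o3 (np.float64(168.6), -52) handle (167.1, -50.6, 29.9, 13.9, 0.5) 65.8 block (166.9, -50.7, 48.1, 28.0, 0.0) [35.  38.3]
s3 (np.float64(226.6), -52) handle (224.3, -50.7, 29.2, 13.3, 89.9) 66.0 block (224.2, -50.8, 36.1, 35.1, 89.9) [34.9 38.4]
70.2
```

View pics/fin.png

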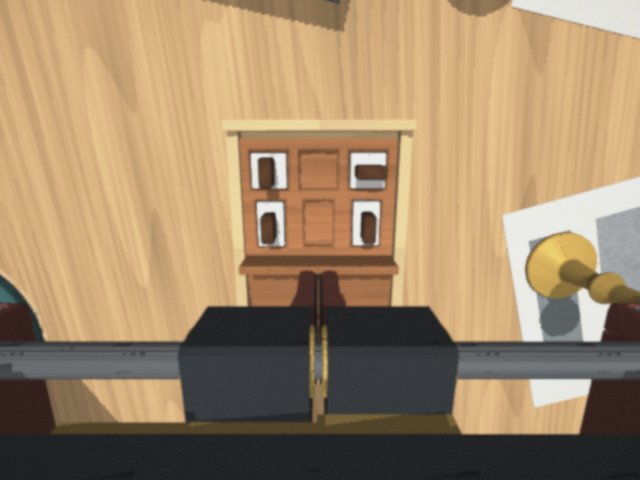

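Run:
```python
from h import *
c=snap('scene','end'); p,im=heightseg(c,(.4747,.4134),.045,.015,.05); print('cork in bin',len(p),im.mean(0))
a=load('scene0')
for n,(u,v) in dict(mug=(189,150),candle=(232,235),roll=(395,350)).items(): print(n, cloud(a)[v,u].round(3),cloud(c)[v,u].round(3))
print(robot.read_time_s()); robot.job_done()
```

```text
cork in bin 619 [108.50726979  78.93214863  54.97253635]
mug [ 0.624 -0.454  0.074] [ 0.623 -0.454  0.074]
candle [0.78  0.04  0.174] [0.779 0.039 0.174]
roll [0.651 0.358 0.051] [0.65  0.357 0.049]
70.25
the job is handed in; nothing more can be done
```

The job is done and handed in at 70 s. The cork is in the scrap bin, the four stamps present (two oblong, two square) are seated, and the loaded tray is pushed up the ramp onto the deck.

- **Tray:** it lies flat on the deck, tilted less than 0.1°. Its back face is at about rack x 121–122 mm, within the 111–128 mm home range.
- **Stamps:** all four stand upright in their pockets, square to within 1°. From above, their centres read 1–3 mm from the nominal pocket points, against 1 mm or less before the push. Some of that is play in the pockets and camera error, since all four block tops read level.
- **Left alone:** spot checks on the mug, candlestick and ribbon roll agreed to about 2 mm with the first picture. In the push pictures the pink and purple look-alikes appeared in their starting places.

No check failed. I saw no knock or slackened grip during the run.

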